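# Switch off under the push-latch cover of the bench switch box

## Robot

A 7-joint arm with a two-finger parallel gripper is mounted at the origin on a cart in front of the work surface, level with it; the furniture and walls round the work are solid. World frame = base frame: x ahead of the robot, y to its left, z up, the work surface at z = 0. Lengths are in m, angles in rad, forces in N, time in s.
With the tool pointing down it reaches from about 0.35 to 0.9 m from the base axis. Payload 19.9 kg.
Tool frame: the origin (TCP) lies at the very end of the fingers, on their centre line; the grasp point (between the pads) lies env.grip_depth behind it (env.grip_depth is the distance from the TCP to the grasp point, in m); z points along the fingers, y is the line along which they close (so a half turn about z gives the same grasp; the last joint's range is limited). The gripper opens to 94 mm and grips with 3 to 60 N. Pads are 16 mm wide; open, the fingers measure 119 mm over their backs; the gripper's body (75 mm by 177 mm) begins 78 mm behind the grasp point.
Start: joints at [-1.323, 0.417, -0.01, 1.614, 0.005, 1.111, -0.053], TCP at [0.178, 0.599, 0.205] pointing down, gripper open.
Joint ranges: [-2.81, 2.81], [-0.39, 2.02], [-1.27, 1.25], [0.06, 2.57], [-1.19, 4.33], [0.19, 2], [-2.82, 2.82]. Speed limits (rad/s): [1.89, 1.89, 2.39, 2.39, 3.01, 3.01, 3.01].

## Interface

Orientations are given as a rotation vector (axis times angle).
In Python, from cell import status, optics, env gives the robot as it stands.
- The arm moves only by the shell command python3 -m handwheel 'ROWS' [FORCE]. ROWS is a JSON object of lists of equal length, an entry for each row: "hand": the closure, from -1 (fully open) to 1 (shut); "xyz": the shift along the tool's x, y, z normalised to -1 to 1, where 1 is 50 cm, a list of three; "turn": the turn about the tool's z normalised to -1 to 1, where 1 is 180 degrees. In form: {"hand": [hand, ...], "xyz": [[dx, dy, dz], ...], "turn": [turn, ...]}. A call has exactly 8 rows; each row is the pose to reach, as a shift and turn from the pose commanded when the call began, along the tool's axes at that moment, turning the shorter way round; what a row does not reach only later rows make up. A row lasts 1/12 s, in which the tool goes at most 41.7 mm and 7.16 degrees, less where a joint would pass 70% of its speed; a pose out of reach is approached as far as the arm can. A call with a number of a shift or a turn outside -1 to 1 is refused whole. A call with a gripper value outside its range is refused whole. The fingers move at their own pace and stop on an object; FORCE is the grip in N (left out, the last holds). Time passes only in rows, so rows that repeat a pose let the fingers close, or fill a call up. It gives the time, the measured TCP pose, the force, the opening and the grip force at its end, in the units of the state.
- status.state(): the state, without advancing time (a new reading comes with each control period).
- optics.get_image(name): name is "scene" or "top" or "wrist"; returns the picture (480x640x3 uint8, red, green, blue); there is no depth.
- optics.get_calibration(name): a dict with "mtx" (3x3 intrinsics, pixels), "k1" (the pictures are not rectified: a ray, as slopes to the right and down, at radius r is drawn at 1 + k1 r^2 times it, then the intrinsics apply), "xyz" and "orientation" of the camera in the world. Camera axes: x right, y down, z forward; pixel columns grow to the right and rows downward; lengths in m; the calibration is good to about 2 mm. A picture is of the moment at which its call begins: read the wrist's pose just before it. get_calibration takes no time and is no camera call; for the wrist camera it gives the pose at the moment of the call.
- env.job_done(): hands the job in; it is judged then, once.
The state is a dict: "time": time; "joints": joint angles; "qd": joint speeds; "joint_torque": joint torques, N m; "tool_pos": TCP position; "tcp_rot": TCP orientation; "force": force on the tool from outside, world axes, zero at the start; "moment": the same for the moment, N m; "finger_gap": opening from 0.0 (shut) to 1.0 (fully open); "finger_force": force on a finger pad.
Only numpy, scipy, OpenCV 4.12 (cv2) and the standard library are available. Lean on these libraries where they do the work, as an engineer would, in place of code of your own. Each camera call takes 0.05 s, during which the arm holds its last target. There are 200 camera calls.

## Task

Shut this bench down for the evening: press the hinged cover of the low switch box once near its front edge so that it pops open, and push down the raised near end of the one rocker switch that is still on, so that both rockers are off. Then push the cover back down and press it again until it latches shut and stays flush. Only press and push with the fingertips: nothing is picked up, and the things standing round the box stay where they are.

Things in the scene. Friction and masses are not known exactly. Their poses are not given: they have to be found in the camera images.
- switch_box: Low grey metal switch box fixed to the bench, 130 x 156 x 54 mm, four screw ears. Origin: centre of its underside, on the bench top. Its own -x side is the front (latch side, towards the robot at yaw 0), +x the rear (hinge side), +y its left, +z up. Walls 5 to 7 mm; mouth under the cover 116 x 146 mm
- cover_press (a point): Centre of the round dark steel thumb spot, 24 mm across, on the cover's outer face, 88 mm from the hinge line, 17 mm from the front edge; 53 mm above the bench when shut. Moves with the cover. Press here: to the stop it sinks 5 to 6 mm at 2 to 4 N when latched, up to 5 N when closing from open; faster pressing takes a few N more, and force rises steeply at the stop
- cover_hinge (a point): Point on the cover's hinge line, middle of the box's rear side, 50 mm above the bench; the line runs along the box's y. The cover is an aluminium plate, 105 mm from hinge line to front edge, 140 mm wide, 4 mm thick, outer face 3 mm above the hinge line when shut. A damped spring pushes it open at every angle (up to 2 N at the edge), so it swings back open unless latched
- cover (a joint): Cover angle, rad: 0 latched shut, 1.75 fully open (10 degrees past upright, edge 155 mm above the bench), -0.065 pressed in to its stop. Push latch: pressed from 0 to -0.05 or further and let go, it swings fully open by itself in about 1.5 s. Pushed back over by its outer face, pressed to -0.05 or further and let go, it stays at 0; pressed less, it springs open
- rocker_a (a joint): Rocker of the switch that is on at the start, rad: +0.17 on (near end, towards the box's front, raised; far end down), -0.17 off (near end down, far end raised). Snaps over between the two; about 3 N on the near end. White plastic, 54 x 35 mm (along box x, y), in a grey frame 64 x 46 mm. It may be the left or the right of the two switches
- rocker_a_near (a point): Point on the top of rocker_a's near half, 18 mm from its pivot; about 37 mm above the bench when on, 31 mm when off. Moves with the rocker
- rocker_b (a joint): Rocker of the other, identical switch, off from the start: values as for rocker_a; stays at -0.17. The two switches sit side by side 72 mm apart along the box's y
- rocker_b_near (a point): Point on the top of rocker_b's near half, 18 mm from its pivot
- gel_pot: Small white pot with a round lid, 48 mm across, 52 mm tall, standing to the right of the box; loose, leave alone. Origin: centre of its underside
- loupe: Black oval loupe, 34 x 45 x 12 mm, to the left of the box; loose, leave alone. Origin: underside centre
- eraser: Small eraser, 21 x 45 x 12 mm, in front of the box's right corner; loose, leave alone. Origin: underside centre
- foam_offcut: Black foam block, 45 x 75 x 18 mm, left behind the box; loose, leave alone. Origin: underside centre
Not all that is in view belongs to the job. There is more than one size of the switch_box; the one meant has the size given above.

How it is judged:
By the outcome, as a careful person would: the job done as asked, in the order asked, and still so for the second after the job is handed in, with the robot touching nothing.
It also fails if it takes over 56 s, if anything falls off the work surface, if the arm or the gripper's body presses on something with over 40 N, if the wrist force passes 120 N, or if a joint passes its speed limit or range.

## Working session

There is one attempt and no reset: what is moved stays moved. The work goes in short steps, Python scripts to look and compute and a shell command to move; the robot and the scene stay as the last step left them, time stands still between calls to the robot, and variables do not carry over. Pictures are saved under pics/ and viewed, at most 10 in all, crops included, and the job is handed in when it is done.

```bash
ls; mkdir -p pics; cat > h.py <<'E'
import numpy as np, cv2
from scipy.spatial.transform import Rotation as R
from cell import status, optics, env
def rot(o):
    o=np.array(o,float)
    return o if o.shape==(3,3) else R.from_rotvec(o).as_matrix()
def ray(c,u,v):
    K=np.array(c["mtx"]); d=np.array([(u-K[0,2])/K[0,0],(v-K[1,2])/K[1,1]])
    s=d.copy()
    for _ in range(20): s=d/(1+c["k1"]*(s@s))
    return np.array(c["xyz"]), rot(c["orientation"])@np.array([s[0],s[1],1])
def plane(c,u,v,z):
    o,d=ray(c,u,v); return o+d*(z-o[2])/d[2]
def proj(c,p):
    q=rot(c["orientation"]).T@(np.array(p)-np.array(c["xyz"])); s=q[:2]/q[2]; s=s*(1+c["k1"]*(s@s))
    K=np.array(c["mtx"]); return np.array([K[0,0]*s[0]+K[0,2],K[1,1]*s[1]+K[1,2]])
def snap(n,f):
    c=optics.get_calibration(n); im=optics.get_image(n); cv2.imwrite("pics/"+f,im[...,::-1]); return c,im
E
python3 - <<'E'
from h import *
for n in("top","scene"):
    c,im=snap(n,n+"0.png"); print(n,c)
s=status.state(); print(s, env.grip_depth)
E
```

```text
pics
top {'mtx': array([[500.13982165,   0.        , 322.51915154],
       [  0.        , 500.13982165, 237.42444398],
       [  0.        ,   0.        ,   1.        ]]), 'k1': -0.09753889638782355, 'xyz': array([0.48516507, 0.16459114, 0.91648622]), 'orientation': array([-2.16701866,  2.22762316, -0.10705157])}
scene {'mtx': array([[564.29772521,   0.        , 320.74043514],
       [  0.        , 564.29772521, 234.85395475],
       [  0.        ,   0.        ,   1.        ]]), 'k1': -0.17121433301338954, 'xyz': array([-0.1738029 ,  0.50348892,  0.47701165]), 'orientation': array([-1.22032332,  1.95904834, -1.19072877])}
{'time': 0.1, 'joints': array([-1.32351356,  0.41791706, -0.0102849 ,  1.61409708,  0.00470183,
        1.11070508, -0.05299003]), 'qd': array([-0.00202845, -0.00127306,  0.00151555, -0.00037391, -0.00095314,
       -0.00283862, -0.00105846]), 'joint_torque': array([ 2.56620806e-03, -8.52585483e+01,  6.39900304e-01, -4.26694357e+01,
       -4.90169961e-02,  1.66534376e-02,  5.96312043e-05]), 'tool_pos': array([0.17791711, 0.59879175, 0.2048933 ]), 'tcp_rot': array([-4.52031626e-01, -3.10883652e+00,  1.72994941e-03]), 'force': array([0.21284178, 0.78308852, 0.29860861]), 'moment': array([-0.00700028, -0.00939617, -0.00545709]), 'finger_force': 0.0, 'finger_gap': 0.9988317278035299} 0.0188
```

View pics/top0.png

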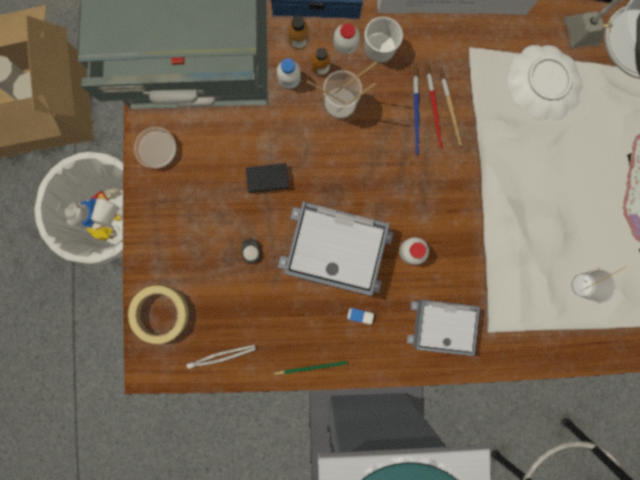

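View pics/scene0.png

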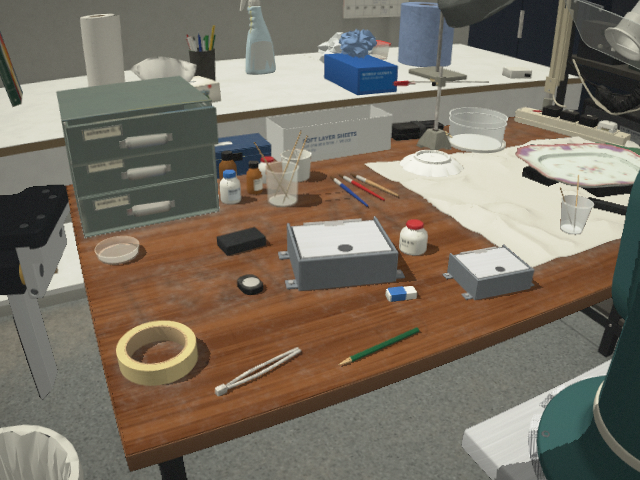

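The top view shows the large box around (338,248) with its thumb spot at (332,268), so its front faces the robot. The pot is at (414,250), eraser at (361,316), loupe at (251,250), foam at (267,178). The smaller decoy box is at (446,328). The scene view agrees, with the spot at (345,248).

```bash
python3 - <<'E'
from h import *
im=cv2.imread("pics/top0.png"); c=optics.get_calibration("top"); g=cv2.cvtColor(im,cv2.COLOR_BGR2GRAY)
roi=np.zeros_like(g); roi[200:300,275:395]=1
m=((g>130)&(roi>0)).astype(np.uint8)
cs=max(cv2.findContours(m,cv2.RETR_EXTERNAL,cv2.CHAIN_APPROX_NONE)[0],key=cv2.contourArea)
P=np.array([plane(c,*p[0],.053)[:2] for p in cs]); r=cv2.minAreaRect((P*1000).astype(np.float32)); print("cover rect mm",r); print(cv2.boxPoints(r))
d=((g<100)&(roi>0)).astype(np.uint8); 
d[:255]=0; d[280:]=0; d[:,:322]=0; d[:,343:]=0
M=cv2.moments(d,True); sp=(M['m10']/M['m00'],M['m01']/M['m00']); a=plane(c,*sp,.053); print("spot top",sp,M['m00'],a)
im2=cv2.imread("pics/scene0.png"); c2=optics.get_calibration("scene"); g2=cv2.cvtColor(im2,cv2.COLOR_BGR2GRAY)
d=(g2<130).astype(np.uint8);k=np.zeros_like(d);k[242:255,333:357]=1;d*=k
M=cv2.moments(d,True); sp2=(M['m10']/M['m00'],M['m01']/M['m00']); b=plane(c2,*sp2,.053); print("spot scene",sp2,M['m00'],b)
# two-ray intersection
o1,d1=ray(c,*sp);o2,d2=ray(c2,*sp2); t=np.linalg.lstsq(np.c_[d1,-d2],o2-o1,rcond=None)[0]; print("tri",o1+d1*t[0],o2+d2*t[1])
s=status.state(); T=R.from_rotvec(s["tcp_rot"]).as_matrix(); print(T.round(3)); print("tool shift to spot",T.T@((o1+d1*t[0])-s["tool_pos"]))
E
```

```text
cover rect mm ((531.7205200195312, 115.53717041015625), (140.00924682617188, 116.89237213134766), 74.12571716308594)
[[456.35504   64.188866]
 [568.7896    32.21559 ]
 [607.086    166.88547 ]
 [494.65143  198.85875 ]]
spot top (330.9673913043478, 269.6630434782609) 92.0 [0.49041638 0.12819611 0.053     ]
spot scene (344.625, 247.63888888888889) 72.0 [0.49235068 0.12615975 0.053     ]
tri [0.49040744 0.12825809 0.05447044] [0.48999391 0.1274947  0.0545001 ]
[[-0.959  0.285 -0.   ]
 [ 0.285  0.959 -0.001]
 [-0.    -0.001 -1.   ]]
tool shift to spot [-0.43353664 -0.36189205  0.15086181]
```

```bash
python3 -m handwheel '{"hand":[1,1,1,1,1,1,1,1],"xyz":[[-0.05,-0.04,0],[-0.1,-0.084,0],[-0.16,-0.134,0],[-0.22,-0.184,0],[-0.28,-0.234,0],[-0.34,-0.284,0],[-0.4,-0.334,0],[-0.43,-0.36,0]],"turn":[0,0,0,0,0,0,0,0]}' 20
```

```text
time: 0.77
tool_pos: [0.335, 0.3614, 0.2054]
tcp_rot: [0.458, 3.108, -0.001]
force: [0.0, -0.6, -0.3]
finger_gap: 0.468
finger_force: 0.0
```

```bash
python3 -m handwheel '{"hand":[1,1,1,1,1,1,1,1],"xyz":[[-0.06,-0.05,0],[-0.12,-0.1,0.02],[-0.18,-0.15,0.04],[-0.24,-0.2,0.06],[-0.30,-0.25,0.08],[-0.36,-0.3,0.08],[-0.42,-0.35,0.08],[-0.437,-0.364,0.08]],"turn":[0,0,0,0,0,0,0,0]}'
```

```text
time: 1.43
tool_pos: [0.4926, 0.1233, 0.1654]
tcp_rot: [0.46, 3.107, -0.002]
force: [-0.3, -1.0, -0.3]
finger_gap: 0.004
finger_force: 0.0
```

```bash
python3 - <<'E'
from h import *
s=status.state(); c,im=snap("wrist","w1.png"); print(s["tool_pos"],s["tcp_rot"],s["force"],s["finger_gap"],s["time"])
print(c["xyz"],[proj(c,p) for p in([.4904,.128,.0535],s["tool_pos"])])
E
```

```text
[0.49264922 0.12331787 0.16537984] [ 4.60412111e-01  3.10681995e+00 -2.41815785e-03] [-0.29833215 -1.01182252 -0.28421279] 0.003672821313467969 1.4333
[0.41501628 0.14675928 0.34365296] [array([314.24939171, 230.85400601]), array([309.95228628, 287.64083518])]
```

View pics/w1.png

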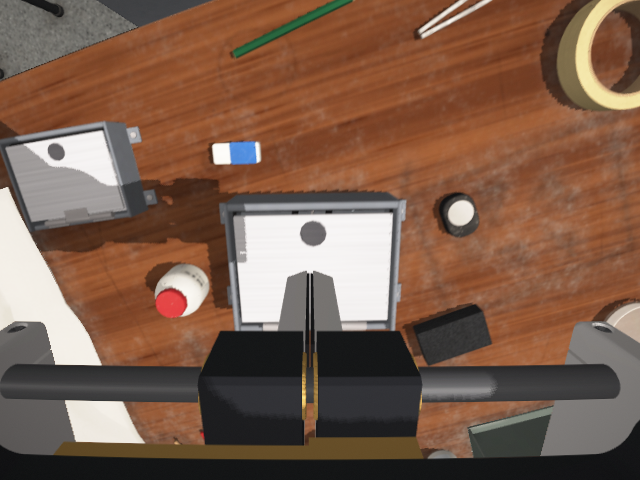

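The wrist view shows the spot at (313,233), against a predicted (314,231), so the estimate holds. The rear of the box is under the fingers. Next: go to just above the spot.

```bash
python3 -m handwheel '{"hand":[1,1,1,1,1,1,1,1],"xyz":[[0.0056,0.0076,0.06],[0.0056,0.0076,0.12],[0.0056,0.0076,0.17],[0.0056,0.0076,0.2],[0.0056,0.0076,0.21],[0.0056,0.0076,0.214],[0.0056,0.0076,0.216],[0.0056,0.0076,0.216]],"turn":[0,0,0,0,0,0,0,0]}'
```

```text
time: 2.15
tool_pos: [0.4893, 0.1334, 0.0583]
tcp_rot: [0.452, 3.108, 0.001]
force: [0.1, 0.4, 0.3]
finger_gap: 0.004
finger_force: 0.0
```

```bash
python3 -m handwheel '{"hand":[1,1,1,1,1,1,1,1],"xyz":[[0,0,0.002],[0,0,0.004],[0,0,0.006],[0,0,0.008],[0,0,0.01],[0,0,0.011],[0,0,0.011],[0,0,0.011]],"turn":[0,0,0,0,0,0,0,0]}'
```

```text
time: 2.82
tool_pos: [0.4889, 0.1331, 0.052]
tcp_rot: [0.452, 3.109, -0.0]
force: [0.1, 0.7, 0.5]
finger_gap: 0.0
finger_force: 0.5
```

```bash
python3 -m handwheel '{"hand":[1,1,1,1,1,1,1,1],"xyz":[[-0.003,-0.004,0.001],[-0.006,-0.008,0.002],[-0.006,-0.008,0.004],[-0.006,-0.008,0.005],[-0.006,-0.008,0.006],[-0.006,-0.008,0.007],[-0.006,-0.008,0.007],[-0.006,-0.008,0.007]],"turn":[0,0,0,0,0,0,0,0]}'
```

```text
time: 3.48
tool_pos: [0.4906, 0.1283, 0.0485]
tcp_rot: [-0.452, -3.109, 0.0]
force: [0.3, -0.9, 1.4]
finger_gap: 0.001
finger_force: 0.7
```

```bash
python3 -m handwheel '{"hand":[1,1,1,1,1,1,1,1],"xyz":[[0,0,0.001],[0,0,0.002],[0,0,0.003],[0,0,0.004],[0,0,0.005],[0,0,0.006],[0,0,0.006],[0,0,0.006]],"turn":[0,0,0,0,0,0,0,0]}'
```

```text
time: 4.15
tool_pos: [0.4908, 0.1285, 0.0468]
tcp_rot: [0.452, 3.109, 0.001]
force: [-10.4, -4.2, 34.7]
finger_gap: 0.001
finger_force: 17.3
```

```bash
python3 -m handwheel '{"hand":[1,1,1,1,1,1,1,1],"xyz":[[0.01,0,-0.03],[0.05,0,-0.09],[0.1,0,-0.16],[0.16,0,-0.2],[0.2,0,-0.2],[0.2,0,-0.2],[0.2,0,-0.2],[0.2,0,-0.2]],"turn":[0,0,0,0,0,0,0,0]}'
```

```text
time: 4.82
tool_pos: [0.3951, 0.1568, 0.1454]
tcp_rot: [0.452, 3.109, -0.0]
force: [0.3, -0.3, 0.7]
finger_gap: 0.004
finger_force: 0.0
```

```bash
python3 -m handwheel '{"hand":[1,1,1,1,1,1,1,1],"xyz":[[0,0,0],[0,0,0],[0,0,0],[0,0,0],[0,0,0],[0,0,0],[0,0,0],[0,0,0]],"turn":[0,0,0,0,0,0,0,0]}'; python3 -m handwheel '{"hand":[1,1,1,1,1,1,1,1],"xyz":[[0,0,0],[0,0,0],[0,0,0],[0,0,0],[0,0,0],[0,0,0],[0,0,0],[0,0,0]],"turn":[0,0,0,0,0,0,0,0]}'
python3 - <<'E'
from h import *
c,a=snap("wrist","w2.png"); c,b=snap("scene","s2.png"); snap("top","t2.png"); print(status.state()["tool_pos"])
cv2.imwrite("pics/both.png",np.vstack([np.hstack([cv2.resize(a,(400,300)),cv2.resize(b[150:350,230:500],(400,300))])])[...,::-1])
E
```

```text
time: 5.48
tool_pos: [0.3947, 0.1569, 0.1455]
tcp_rot: [0.452, 3.109, -0.0]
force: [0.5, -0.5, 0.4]
finger_gap: 0.008
finger_force: 0.0
time: 6.15
tool_pos: [0.3947, 0.1569, 0.1455]
tcp_rot: [0.452, 3.109, -0.0]
force: [-0.8, -0.1, 0.2]
finger_gap: 0.009
finger_force: 0.0
[0.39474407 0.15687403 0.14548761]
```

View pics/both.png

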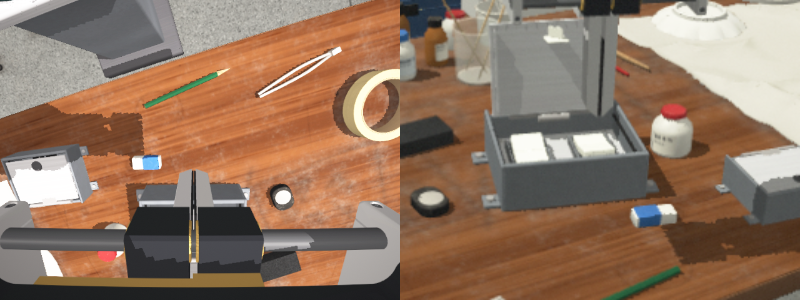

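View pics/w2.png

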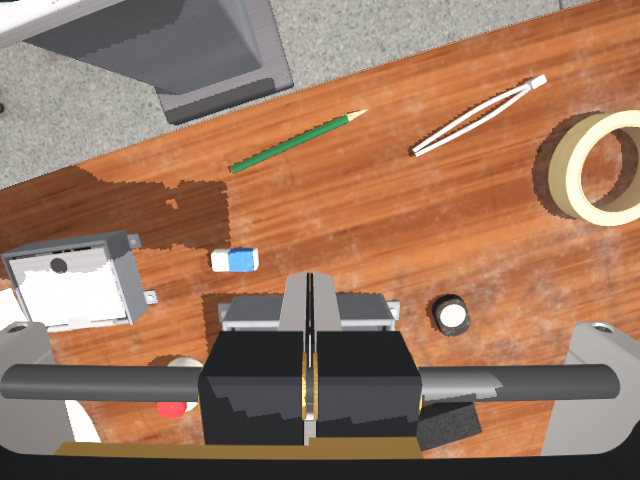

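The cover has opened upright. The scene crop shows the two rockers at crop (530,150) on the left and (598,145) on the right, so I'll enlarge that area in the scene and top views.

```bash
python3 - <<'E'
from h import *
b=cv2.imread("pics/s2.png")[225:295,285:405]; t=cv2.imread("pics/t2.png")[190:310,270:410]
cv2.imwrite("pics/z.png",np.hstack([cv2.resize(b,(450,263),interpolation=cv2.INTER_CUBIC),cv2.resize(t,(307,263),interpolation=cv2.INTER_CUBIC)]))
E
```

```text
(no output)
```

View pics/z.png

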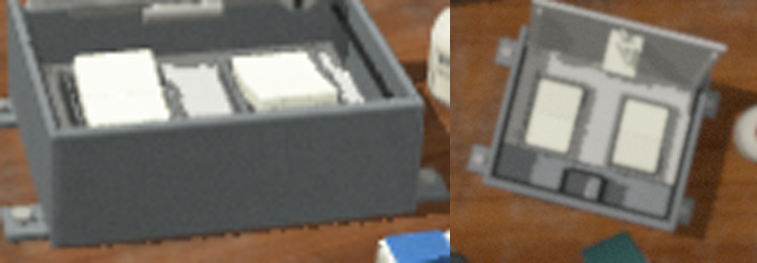

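The left rocker shows its far half tall, with the near half dipping behind the wall. The right rocker shows a raised near edge with a visible side face at about (290,100). I'll check this by triangulating the edges.

```bash
python3 - <<'E'
from h import *
c,c2=optics.get_calibration("top"),optics.get_calibration("scene")
ax=np.array([np.cos(-.277),np.sin(-.277)]); ay=np.array([-ax[1],ax[0]]); sp=np.array([.4908,.128])
for n,a,b in(("R near",(355.4,265.8),(363.7,253)),("R far",(359,235.7),(358.3,240.2)),("L far",(321.1,227.4),(315.7,239.7))):
    o1,d1=ray(c,*a);o2,d2=ray(c2,*b); t=np.linalg.lstsq(np.c_[d1,-d2],o2-o1,rcond=None)[0]
    p,q=o1+d1*t[0],o2+d2*t[1]; print(n,p.round(4),q.round(4),"box-frame from spot",((p[:2]-sp)@ax).round(4),((p[:2]-sp)@ay).round(4))
t=cv2.cvtColor(cv2.imread("pics/t2.png"),cv2.COLOR_BGR2GRAY); m=np.zeros_like(t); m[222:272,300:380]=1
m=((t>185)&(m>0)).astype(np.uint8); n,l,st,ce=cv2.connectedComponentsWithStats(m)
for i in range(1,n):
    if st[i,4]>100:
        p=plane(c,*ce[i],.034); print("rocker",st[i],p.round(4),"from spot",((p[:2]-sp)@ax).round(4),((p[:2]-sp)@ay).round(4))
        q,w,e=cv2.minAreaRect(np.array([plane(c,x,y,.034)[:2]*1000 for y,x in np.argwhere(l==i)],np.float32)); print(q,w,e)
E
```

```text
R near [0.4961 0.0838 0.0312] [0.4982 0.0874 0.0309] box-frame from spot 0.0172 -0.0411
R far [0.5498 0.0751 0.0263] [0.5466 0.0694 0.0266] box-frame from spot 0.0712 -0.0348
L far [0.5656 0.1427 0.0354] [0.5646 0.1407 0.0353] box-frame from spot 0.068 0.0346
rocker [316 222  62  42 480] [0.5441 0.1055 0.034 ] from spot 0.0574 -0.007
(552.126708984375, 93.99562072753906) (81.63851165771484, 93.49382019042969) 18.89902687072754
rocker [305 227  25  32 547] [0.5392 0.151  0.034 ] from spot 0.0402 0.0353
(539.3169555664062, 151.04937744140625) (32.96287155151367, 51.58512878417969) 74.32671356201172
rocker [345 236  24  32 537] [0.5216 0.0814 0.034 ] from spot 0.0423 -0.0364
(521.6048583984375, 81.41698455810547) (33.31559753417969, 50.879638671875) 74.7754135131836
```

Right far end is at 26 mm and left far end at 35 mm, so the right switch is the one that's on. Its rocker centre is (0.522, 0.081), so the near point is about (0.504, 0.086).

```bash
python3 -m handwheel '{"hand":[1,1,1,1,1,1,1,1],"xyz":[[-0.06,-0.018,0],[-0.13,-0.04,0],[-0.2,-0.06,0.02],[-0.24,-0.073,0.06],[-0.248,-0.073,0.12],[-0.248,-0.073,0.17],[-0.248,-0.073,0.19],[-0.248,-0.073,0.2]],"turn":[0,0,0,0,0,0,0,0]}'
```

```text
time: 6.97
tool_pos: [0.5023, 0.0863, 0.0441]
tcp_rot: [-0.452, -3.107, 0.002]
force: [-0.2, 0.0, 1.1]
finger_gap: -0.001
finger_force: 0.0
```

```bash
python3 -m handwheel '{"hand":[1,1,1,1,1,1,1,1],"xyz":[[0,0,0.004],[0,0,0.008],[0,0,0.012],[0,0,0.015],[0,0,0.018],[0,0,0.021],[0,0,0.023],[0,0,0.023]],"turn":[0,0,0,0,0,0,0,0]}'
```

```text
time: 7.63
tool_pos: [0.5032, 0.0865, 0.0339]
tcp_rot: [0.452, 3.109, -0.0]
force: [-0.7, 0.1, -0.5]
finger_gap: 0.004
finger_force: 0.0
```

```bash
python3 -m handwheel '{"hand":[1,1,1,1,1,1,1,1],"xyz":[[0,0,0.002],[0,0,0.003],[0,0,0.004],[0,0,0.005],[0,0,0.006],[0,0,0.006],[0,0,0.006],[0,0,0.006]],"turn":[0,0,0,0,0,0,0,0]}'
```

```text
time: 8.3
tool_pos: [0.5032, 0.0865, 0.0311]
tcp_rot: [0.452, 3.109, -0.0]
force: [-0.9, -0.1, 3.0]
finger_gap: 0.005
finger_force: 1.5
```

```bash
python3 -m handwheel '{"hand":[1,1,1,1,1,1,1,1],"xyz":[[0,0,0.001],[0,0,0.002],[0,0,0.003],[0,0,0.004],[0,0,0.005],[0,0,0.005],[0,0,0.005],[0,0,0.005]],"turn":[0,0,0,0,0,0,0,0]}'
```

```text
time: 8.97
tool_pos: [0.5034, 0.0866, 0.0299]
tcp_rot: [0.452, 3.109, 0.001]
force: [-14.0, -1.8, 41.7]
finger_gap: 0.001
finger_force: 21.1
```

```bash
python3 -m handwheel '{"hand":[1,1,1,1,1,1,1,1],"xyz":[[0,0,-0.04],[0,0,-0.12],[0.02,0,-0.2],[0.08,0.02,-0.28],[0.14,0.04,-0.36],[0.2,0.06,-0.4],[0.24,0.06,-0.4],[0.24,0.06,-0.4]],"turn":[0,0,0,0,0,0,0,0]}'
python3 - <<'E'
from h import *
_,b=snap("scene","s3.png"); _,t=snap("top","t3.png"); b,t=b[225:295,285:405],t[190:310,270:410]
cv2.imwrite("pics/z3.png",np.hstack([cv2.resize(b,(450,263),interpolation=cv2.INTER_CUBIC),cv2.resize(t,(307,263),interpolation=cv2.INTER_CUBIC)])[...,::-1])
print(status.state()["tool_pos"])
E
```

```text
time: 9.63
tool_pos: [0.3939, 0.1521, 0.2306]
tcp_rot: [0.445, 3.108, 0.005]
force: [0.3, 0.9, -0.0]
finger_gap: 0.006
finger_force: 0.0
[0.3963896  0.15001848 0.2289693 ]
```

View pics/z3.png

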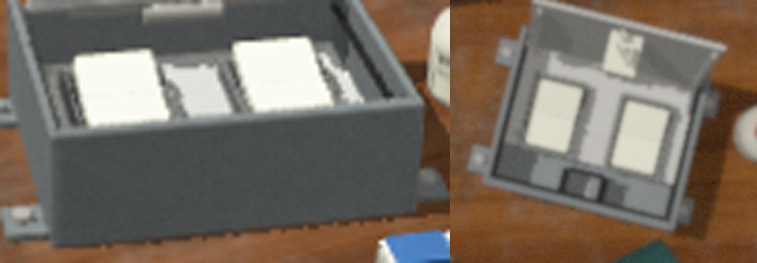

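Both rockers now look identical with near ends down, so both are off. Next: go over the open cover and down behind it.

```bash
python3 -m handwheel '{"hand":[1,1,1,1,1,1,1,1],"xyz":[[-0.07,0.005,0],[-0.14,0.01,0],[-0.21,0.015,0],[-0.28,0.015,0],[-0.35,0.015,0],[-0.42,0.015,0],[-0.474,0.015,0],[-0.474,0.015,0]],"turn":[0,0,0,0,0,0,0,0]}'
```

```text
time: 10.4
tool_pos: [0.6297, 0.0854, 0.2262]
tcp_rot: [-0.458, -3.108, 0.005]
force: [0.3, 0.2, 0.3]
finger_gap: 0.004
finger_force: 0.0
```

```bash
cat > st.py <<'E'
from h import *
s=status.state(); p=s["tool_pos"]; d=p[:2]-[.4908,.128]
print("s %.4f y %.4f z %.4f"%(d@[.962,-.274],d@[.274,.962],p[2]),s["force"].round(1),s["time"])
E
python3 st.py
```

```text
s 0.1453 y -0.0029 z 0.2262 [0.3 0.2 0.3] 10.4
```

```bash
python3 -m handwheel '{"hand":[1,1,1,1,1,1,1,1],"xyz":[[0,0,0.03],[0,0,0.08],[0,0,0.13],[0,0,0.17],[0,0,0.2],[0,0,0.208],[0,0,0.208],[0,0,0.208]],"turn":[0,0,0,0,0,0,0,0]}'; python3 st.py
```

```text
time: 11.07
tool_pos: [0.6265, 0.0886, 0.1247]
tcp_rot: [0.453, 3.109, -0.001]
force: [-0.5, 0.4, 0.3]
finger_gap: 0.003
finger_force: 0.0
s 0.1413 y -0.0007 z 0.1247 [-0.5  0.4  0.3] 11.0667
```

```bash
python3 -m handwheel '{"hand":[1,1,1,1,1,1,1,1],"xyz":[[0.03,0,0],[0.055,0,0],[0.08,0,0],[0.1,0,0.001],[0.12,0,0.003],[0.14,0,0.005],[0.155,0,0.007],[0.165,0,0.008]],"turn":[0,0,0,0,0,0,0,0]}'; python3 st.py
```

```text
time: 11.73
tool_pos: [0.5462, 0.113, 0.1205]
tcp_rot: [-0.452, -3.109, -0.0]
force: [2.2, -0.5, 0.2]
finger_gap: 0.006
finger_force: 0.5
s 0.0574 y 0.0008 z 0.1205 [ 2.2 -0.5  0.2] 11.7333
```

```bash
python3 -m handwheel '{"hand":[1,1,1,1,1,1,1,1],"xyz":[[0.014,0,0.006],[0.028,0,0.013],[0.04,0,0.021],[0.05,0,0.03],[0.06,0,0.041],[0.069,0,0.052],[0.078,0,0.063],[0.086,0,0.075]],"turn":[0,0,0,0,0,0,0,0]}'; python3 st.py
```

```text
time: 12.4
tool_pos: [0.5053, 0.125, 0.0824]
tcp_rot: [-0.452, -3.109, 0.0]
force: [1.7, 0.1, 1.3]
finger_gap: 0.007
finger_force: 0.7
s 0.0148 y 0.0011 z 0.0824 [1.7 0.1 1.3] 12.4
```

```bash
python3 -m handwheel '{"hand":[1,1,1,1,1,1,1,1],"xyz":[[0.006,0,0.009],[0.012,0,0.018],[0.018,0,0.028],[0.023,0,0.038],[0.027,0,0.048],[0.03,0,0.056],[0.03,0,0.06],[0.03,0,0.062]],"turn":[0,0,0,0,0,0,0,0]}'; python3 st.py
```

```text
time: 13.07
tool_pos: [0.491, 0.1292, 0.0516]
tcp_rot: [-0.452, -3.108, 0.0]
force: [-0.3, 0.3, 0.7]
finger_gap: 0.005
finger_force: 0.6
s -0.0001 y 0.0013 z 0.0516 [-0.3  0.3  0.7] 13.0667
```

```bash
python3 -m handwheel '{"hand":[1,1,1,1,1,1,1,1],"xyz":[[0,0,0.002],[0,0,0.004],[0,0,0.005],[0,0,0.006],[0,0,0.007],[0,0,0.008],[0,0,0.009],[0,0,0.009]],"turn":[0,0,0,0,0,0,0,0]}'; python3 st.py
```

```text
time: 13.73
tool_pos: [0.4914, 0.1292, 0.0476]
tcp_rot: [0.452, 3.109, 0.0]
force: [-3.1, -0.7, 7.5]
finger_gap: 0.003
finger_force: 3.6
s 0.0002 y 0.0013 z 0.0476 [-3.1 -0.7  7.5] 13.7333
```

Near the stop at 7.5 N. I'll press slightly more, up to the force seen at the first press, then release.

```bash
python3 -m handwheel '{"hand":[1,1,1,1,1,1,1,1],"xyz":[[0,0,0.001],[0,0,0.002],[0,0,0.003],[0,0,0.003],[0,0,0.003],[0,0,0.003],[0,0,0.003],[0,0,0.003]],"turn":[0,0,0,0,0,0,0,0]}'; python3 st.py
```

```text
time: 14.4
tool_pos: [0.4915, 0.1293, 0.047]
tcp_rot: [0.452, 3.109, 0.001]
force: [-10.1, -2.0, 26.3]
finger_gap: 0.003
finger_force: 13.8
s 0.0003 y 0.0014 z 0.0470 [-10.1  -2.   26.3] 14.4
```

```bash
python3 -m handwheel '{"hand":[1,1,1,1,1,1,1,1],"xyz":[[0,0,-0.01],[0,0,-0.03],[0.03,0,-0.07],[0.08,0,-0.13],[0.14,0,-0.19],[0.19,0,-0.24],[0.22,0,-0.26],[0.22,0,-0.26]],"turn":[0,0,0,0,0,0,0,0]}'; python3 -m handwheel '{"hand":[1,1,1,1,1,1,1,1],"xyz":[[0,0,0],[0,0,0],[0,0,0],[0,0,0],[0,0,0],[0,0,0],[0,0,0],[0,0,0]],"turn":[0,0,0,0,0,0,0,0]}'
python3 - <<'E'
from h import *
_,b=snap("scene","s4.png"); _,t=snap("top","t4.png"); b=b[190:340,220:480]; t=t[150:340,225:445]
cv2.imwrite("pics/z4.png",np.hstack([cv2.resize(b,(450,260)),cv2.resize(t,(300,260))])[...,::-1])
E
```

```text
time: 15.07
tool_pos: [0.3846, 0.162, 0.1787]
tcp_rot: [0.448, 3.107, 0.005]
force: [1.1, 1.3, 0.1]
finger_gap: 0.006
finger_force: 0.0
time: 15.73
tool_pos: [0.3859, 0.1604, 0.1758]
tcp_rot: [-0.452, -3.109, 0.001]
force: [0.3, 1.1, -0.1]
finger_gap: 0.004
finger_force: 0.0
```

View pics/z4.png

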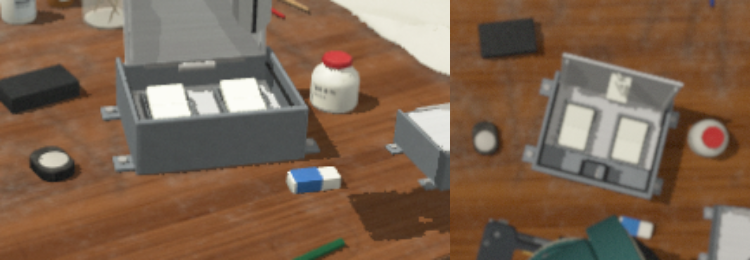

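The crop shows the cover open again and the rockers still off. The fast tap (0.7 N at z 51.6 mm) probably latched it already, and the second press then released it. I'll repeat with a slower final approach and one continuous press.

```bash
python3 -m handwheel '{"hand":[1,1,1,1,1,1,1,1],"xyz":[[-0.04,0,-0.06],[-0.1,0,-0.107],[-0.17,0,-0.107],[-0.24,0,-0.107],[-0.31,0,-0.107],[-0.38,0,-0.107],[-0.45,0,-0.107],[-0.502,0,-0.107]],"turn":[0,0,0,0,0,0,0,0]}'; python3 st.py
```

```text
time: 16.5
tool_pos: [0.6286, 0.088, 0.229]
tcp_rot: [0.452, 3.109, -0.001]
force: [-0.4, 1.1, 0.9]
finger_gap: 0.003
finger_force: 0.0
s 0.1436 y -0.0008 z 0.2290 [-0.4  1.1  0.9] 16.5
```

```bash
python3 -m handwheel '{"hand":[1,1,1,1,1,1,1,1],"xyz":[[0,0,0],[0,0,0.03],[0,0,0.08],[0,0,0.13],[0,0,0.17],[0,0,0.2],[0,0,0.208],[0,0,0.208]],"turn":[0,0,0,0,0,0,0,0]}'; python3 st.py
```

```text
time: 17.17
tool_pos: [0.6258, 0.0891, 0.1247]
tcp_rot: [-0.452, -3.107, 0.001]
force: [0.3, 0.2, 0.8]
finger_gap: 0.006
finger_force: 0.0
s 0.1405 y -0.0004 z 0.1247 [0.3 0.2 0.8] 17.1667
```

```bash
python3 -m handwheel '{"hand":[1,1,1,1,1,1,1,1],"xyz":[[0.03,0,0],[0.055,0,0],[0.08,0,0],[0.1,0,0.001],[0.12,0,0.003],[0.14,0,0.005],[0.155,0,0.007],[0.165,0,0.008]],"turn":[0,0,0,0,0,0,0,0]}'; python3 st.py
```

```text
time: 17.83
tool_pos: [0.5466, 0.113, 0.1215]
tcp_rot: [-0.452, -3.109, -0.0]
force: [1.2, -1.0, 0.4]
finger_gap: 0.002
finger_force: 0.5
s 0.0578 y 0.0009 z 0.1215 [ 1.2 -1.   0.4] 17.8333
```

```bash
python3 -m handwheel '{"hand":[1,1,1,1,1,1,1,1],"xyz":[[0.014,0,0.006],[0.028,0,0.013],[0.04,0,0.021],[0.05,0,0.03],[0.06,0,0.041],[0.069,0,0.052],[0.078,0,0.063],[0.086,0,0.075]],"turn":[0,0,0,0,0,0,0,0]}'; python3 st.py
```

```text
time: 18.5
tool_pos: [0.5058, 0.1248, 0.0834]
tcp_rot: [0.452, 3.109, -0.0]
force: [1.3, 0.2, 0.8]
finger_gap: 0.002
finger_force: 0.7
s 0.0153 y 0.0011 z 0.0834 [1.3 0.2 0.8] 18.5
```

```bash
python3 -m handwheel '{"hand":[1,1,1,1,1,1,1,1],"xyz":[[0.005,0,0.006],[0.01,0,0.012],[0.014,0,0.018],[0.018,0,0.024],[0.022,0,0.03],[0.025,0,0.036],[0.028,0,0.042],[0.03,0,0.046]],"turn":[0,0,0,0,0,0,0,0]}'; python3 st.py
```

```text
time: 19.17
tool_pos: [0.4917, 0.1291, 0.0606]
tcp_rot: [-0.452, -3.109, 0.0]
force: [2.1, 0.3, 1.5]
finger_gap: 0.007
finger_force: 0.8
s 0.0005 y 0.0013 z 0.0606 [2.1 0.3 1.5] 19.1667
```

```bash
python3 -m handwheel '{"hand":[1,1,1,1,1,1,1,1],"xyz":[[0,0,0.002],[0,0,0.004],[0,0,0.006],[0,0,0.008],[0,0,0.01],[0,0,0.012],[0,0,0.014],[0,0,0.016]],"turn":[0,0,0,0,0,0,0,0]}'; python3 st.py
```

```text
time: 19.83
tool_pos: [0.4918, 0.1291, 0.0529]
tcp_rot: [-0.452, -3.109, 0.0]
force: [-0.6, 0.2, 2.5]
finger_gap: 0.009
finger_force: 1.0
s 0.0006 y 0.0013 z 0.0529 [-0.6  0.2  2.5] 19.8333
```

```bash
python3 -m handwheel '{"hand":[1,1,1,1,1,1,1,1],"xyz":[[0,0,0.002],[0,0,0.004],[0,0,0.006],[0,0,0.008],[0,0,0.01],[0,0,0.012],[0,0,0.012],[0,0,0.012]],"turn":[0,0,0,0,0,0,0,0]}'; python3 st.py
```

```text
time: 20.5
tool_pos: [0.4921, 0.1291, 0.0474]
tcp_rot: [0.452, 3.109, 0.001]
force: [-4.3, -0.7, 13.6]
finger_gap: 0.007
finger_force: 7.0
s 0.0009 y 0.0014 z 0.0474 [-4.3 -0.7 13.6] 20.5
```

```bash
python3 -m handwheel '{"hand":[1,1,1,1,1,1,1,1],"xyz":[[0,0,-0.004],[0,0,-0.008],[0,0,-0.012],[0,0,-0.016],[0,0,-0.02],[0,0,-0.024],[0,0,-0.028],[0,0,-0.03]],"turn":[0,0,0,0,0,0,0,0]}'; python3 st.py
```

```text
time: 21.17
tool_pos: [0.4919, 0.1291, 0.0623]
tcp_rot: [0.452, 3.109, 0.0]
force: [0.1, 0.0, 1.4]
finger_gap: 0.008
finger_force: 0.5
s 0.0008 y 0.0013 z 0.0623 [0.1 0.  1.4] 21.1667
```

```bash
python3 -m handwheel '{"hand":[1,1,1,1,1,1,1,1],"xyz":[[0.01,0,-0.03],[0.03,0,-0.07],[0.07,0,-0.12],[0.12,0,-0.17],[0.17,0,-0.21],[0.2,0,-0.23],[0.22,0,-0.23],[0.22,0,-0.23]],"turn":[0,0,0,0,0,0,0,0]}'; python3 -m handwheel '{"hand":[1,1,1,1,1,1,1,1],"xyz":[[0,0,0],[0,0,0],[0,0,0],[0,0,0],[0,0,0],[0,0,0],[0,0,0],[0,0,0]],"turn":[0,0,0,0,0,0,0,0]}'
python3 - <<'E'
from h import *
_,b=snap("scene","s5.png"); _,t=snap("top","t5.png"); b=b[190:340,220:480]; t=t[150:340,225:445]
cv2.imwrite("pics/z5.png",np.hstack([cv2.resize(b,(450,260)),cv2.resize(t,(300,260))])[...,::-1])
E
```

```text
time: 21.83
tool_pos: [0.385, 0.1612, 0.1776]
tcp_rot: [0.449, 3.109, 0.002]
force: [0.4, 0.2, 0.3]
finger_gap: 0.007
finger_force: 0.0
time: 22.5
tool_pos: [0.3864, 0.1603, 0.1769]
tcp_rot: [-0.452, -3.109, 0.0]
force: [-0.9, 0.3, 1.3]
finger_gap: 0.003
finger_force: 0.0
```

View pics/z5.png

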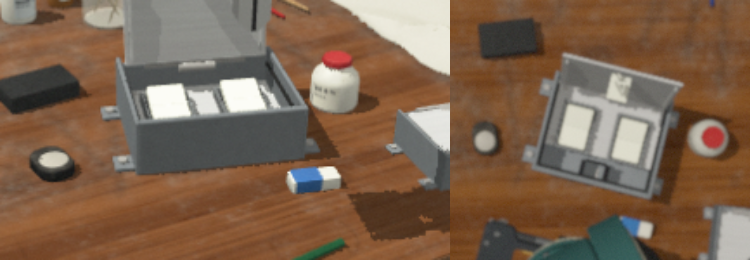

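Open again. At z 62 mm on release the finger still felt contact (0.5 N on the pad), so the cover had followed it up. This time I'll press, lift a few mm and check for contact while still above it, then press again if it follows.

```bash
python3 -m handwheel '{"hand":[1,1,1,1,1,1,1,1],"xyz":[[-0.04,0,-0.06],[-0.1,0,-0.107],[-0.17,0,-0.107],[-0.24,0,-0.107],[-0.31,0,-0.107],[-0.38,0,-0.107],[-0.45,0,-0.107],[-0.502,0,-0.107]],"turn":[0,0,0,0,0,0,0,0]}'; python3 st.py
```

```text
time: 23.27
tool_pos: [0.6291, 0.0878, 0.2299]
tcp_rot: [-0.452, -3.109, 0.001]
force: [-0.7, -0.0, 1.1]
finger_gap: 0.008
finger_force: 0.0
s 0.1440 y -0.0007 z 0.2299 [-0.7 -0.   1.1] 23.2667
```

```bash
python3 -m handwheel '{"hand":[1,1,1,1,1,1,1,1],"xyz":[[0,0,0],[0,0,0.03],[0,0,0.08],[0,0,0.13],[0,0,0.17],[0,0,0.2],[0,0,0.208],[0,0,0.208]],"turn":[0,0,0,0,0,0,0,0]}'; python3 st.py
```

```text
time: 23.93
tool_pos: [0.6263, 0.089, 0.1257]
tcp_rot: [-0.452, -3.107, 0.001]
force: [0.9, -0.3, 0.6]
finger_gap: 0.008
finger_force: 0.0
s 0.1410 y -0.0004 z 0.1257 [ 0.9 -0.3  0.6] 23.9333
```

```bash
python3 -m handwheel '{"hand":[1,1,1,1,1,1,1,1],"xyz":[[0.03,0,0],[0.055,0,0],[0.08,0,0],[0.1,0,0.001],[0.12,0,0.003],[0.14,0,0.005],[0.155,0,0.007],[0.165,0,0.008]],"turn":[0,0,0,0,0,0,0,0]}'; python3 st.py
```

```text
time: 24.6
tool_pos: [0.5471, 0.1128, 0.1225]
tcp_rot: [-0.452, -3.109, -0.0]
force: [1.1, -0.3, -0.8]
finger_gap: 0.006
finger_force: 0.5
s 0.0583 y 0.0008 z 0.1225 [ 1.1 -0.3 -0.8] 24.6
```

```bash
python3 -m handwheel '{"hand":[1,1,1,1,1,1,1,1],"xyz":[[0.014,0,0.006],[0.028,0,0.013],[0.04,0,0.021],[0.05,0,0.03],[0.06,0,0.041],[0.069,0,0.052],[0.078,0,0.063],[0.086,0,0.075]],"turn":[0,0,0,0,0,0,0,0]}'; python3 st.py
```

```text
time: 25.27
tool_pos: [0.5062, 0.1247, 0.0844]
tcp_rot: [-0.452, -3.109, 0.0]
force: [1.3, -0.9, 0.9]
finger_gap: 0.004
finger_force: 0.7
s 0.0157 y 0.0011 z 0.0844 [ 1.3 -0.9  0.9] 25.2667
```

```bash
python3 -m handwheel '{"hand":[1,1,1,1,1,1,1,1],"xyz":[[0.005,0,0.006],[0.01,0,0.012],[0.014,0,0.018],[0.018,0,0.024],[0.022,0,0.03],[0.026,0,0.036],[0.03,0,0.042],[0.032,0,0.048]],"turn":[0,0,0,0,0,0,0,0]}'; python3 st.py
```

```text
time: 25.93
tool_pos: [0.4912, 0.1293, 0.0607]
tcp_rot: [0.452, 3.109, 0.0]
force: [0.6, -0.7, 1.3]
finger_gap: 0.005
finger_force: 0.8
s 0.0000 y 0.0014 z 0.0607 [ 0.6 -0.7  1.3] 25.9333
```

```bash
python3 -m handwheel '{"hand":[1,1,1,1,1,1,1,1],"xyz":[[0,0,0.004],[0,0,0.008],[0,0,0.012],[0,0,0.016],[0,0,0.02],[0,0,0.024],[0,0,0.028],[0,0,0.028]],"turn":[0,0,0,0,0,0,0,0]}'; python3 st.py
```

```text
time: 26.6
tool_pos: [0.4915, 0.1292, 0.0473]
tcp_rot: [-0.452, -3.109, -0.0]
force: [-6.0, -0.6, 18.3]
finger_gap: 0.012
finger_force: 8.8
s 0.0003 y 0.0014 z 0.0473 [-6.  -0.6 18.3] 26.6
```

Pressed to the stop (18 N). Now lift to about 58 mm, hold, and read the contact.

```bash
python3 -m handwheel '{"hand":[1,1,1,1,1,1,1,1],"xyz":[[0,0,-0.004],[0,0,-0.01],[0,0,-0.016],[0,0,-0.019],[0,0,-0.02],[0,0,-0.02],[0,0,-0.02],[0,0,-0.02]],"turn":[0,0,0,0,0,0,0,0]}'; python3 st.py
```

```text
time: 27.27
tool_pos: [0.4914, 0.1292, 0.0569]
tcp_rot: [0.452, 3.109, -0.0]
force: [0.6, -0.7, 1.8]
finger_gap: 0.005
finger_force: 0.5
s 0.0003 y 0.0013 z 0.0569 [ 0.6 -0.7  1.8] 27.2667
```

Still in contact at 57 mm, so it hasn't latched. Pressing again from here.

```bash
python3 -m handwheel '{"hand":[1,1,1,1,1,1,1,1],"xyz":[[0,0,0.003],[0,0,0.006],[0,0,0.009],[0,0,0.012],[0,0,0.015],[0,0,0.018],[0,0,0.02],[0,0,0.02]],"turn":[0,0,0,0,0,0,0,0]}'; python3 st.py
```

```text
time: 27.93
tool_pos: [0.4914, 0.1293, 0.0473]
tcp_rot: [-0.452, -3.109, -0.0]
force: [-4.3, -1.1, 15.4]
finger_gap: 0.006
finger_force: 8.2
s 0.0002 y 0.0014 z 0.0473 [-4.3 -1.1 15.4] 27.9333
```

```bash
python3 -m handwheel '{"hand":[1,1,1,1,1,1,1,1],"xyz":[[0,0,-0.004],[0,0,-0.01],[0,0,-0.016],[0,0,-0.019],[0,0,-0.02],[0,0,-0.02],[0,0,-0.02],[0,0,-0.02]],"turn":[0,0,0,0,0,0,0,0]}'; python3 st.py
```

```text
time: 28.6
tool_pos: [0.4914, 0.1292, 0.0569]
tcp_rot: [0.452, 3.109, -0.0]
force: [1.3, 0.5, 1.2]
finger_gap: 0.004
finger_force: 0.5
s 0.0002 y 0.0013 z 0.0569 [1.3 0.5 1.2] 28.6
```

Still following. All presses fall on one force line (about 31 N/mm), and only the first opening press went as deep as 46.8 mm (35 N). The later ones may have fallen just short, so I'll press as deep as the first.

```bash
python3 -m handwheel '{"hand":[1,1,1,1,1,1,1,1],"xyz":[[0,0,0.004],[0,0,0.008],[0,0,0.012],[0,0,0.016],[0,0,0.02],[0,0,0.022],[0,0,0.024],[0,0,0.024]],"turn":[0,0,0,0,0,0,0,0]}'; python3 st.py
```

```text
time: 29.27
tool_pos: [0.4916, 0.1293, 0.0464]
tcp_rot: [-0.453, -3.109, -0.002]
force: [-15.3, -2.8, 48.8]
finger_gap: 0.006
finger_force: 24.1
s 0.0004 y 0.0015 z 0.0464 [-15.3  -2.8  48.8] 29.2667
```

```bash
python3 -m handwheel '{"hand":[1,1,1,1,1,1,1,1],"xyz":[[0,0,-0.004],[0,0,-0.008],[0,0,-0.012],[0,0,-0.016],[0,0,-0.02],[0,0,-0.024],[0,0,-0.024],[0,0,-0.024]],"turn":[0,0,0,0,0,0,0,0]}'; python3 st.py
python3 - <<'E'
from h import *
c,b=snap("scene","s6.png"); a=cv2.imread("pics/scene0.png")[...,::-1]
o=np.hstack([cv2.resize(i[205:300,275:410],(400,281),interpolation=cv2.INTER_CUBIC) for i in(a,b)]); cv2.imwrite("pics/z6.png",o[...,::-1])
# white cover left part rows: rear/front edges by column
for x in (300,306,312,318,380,386):
    print(x,[ (np.where(cv2.cvtColor(np.ascontiguousarray(i),cv2.COLOR_RGB2GRAY)[215:275,x]>150)[0][[0,-1]]+215).tolist() if (cv2.cvtColor(np.ascontiguousarray(i),cv2.COLOR_RGB2GRAY)[215:275,x]>150).any() else None for i in(a,b)])
E
```

```text
time: 29.93
tool_pos: [0.4914, 0.1292, 0.057]
tcp_rot: [0.452, 3.109, -0.0]
force: [1.2, -0.2, 0.6]
finger_gap: 0.004
finger_force: 0.5
s 0.0002 y 0.0013 z 0.0570 [ 1.2 -0.2  0.6] 29.9333
300 [[226, 252], [226, 251]]
306 [[223, 257], [222, 255]]
312 [[222, 256], [222, 257]]
318 [[222, 256], [222, 258]]
380 [[232, 250], [225, 235]]
386 [[235, 250], None]
```

View pics/z6.png

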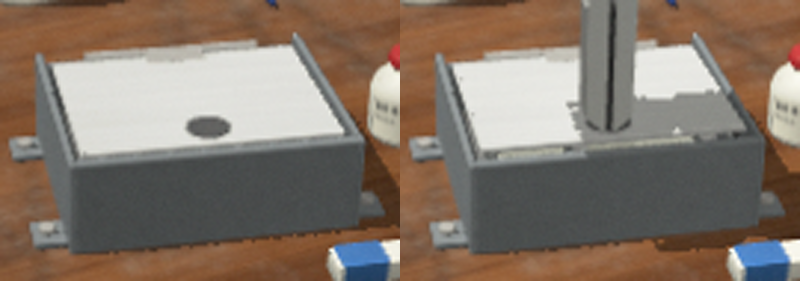

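The right half shows the cover's front edge lifted with a gap, so it followed the finger up and isn't latched. None of my releases was quick enough to let go of it fully. I'll press lightly to the stop, then jump up fast to 90 mm, where the finger will still catch the cover if it opens.

```bash
python3 -m handwheel '{"hand":[1,1,1,1,1,1,1,1],"xyz":[[0,0,0.004],[0,0,0.008],[0,0,0.012],[0,0,0.016],[0,0,0.02],[0,0,0.02],[0,0,0.02],[0,0,0.02]],"turn":[0,0,0,0,0,0,0,0]}'; python3 st.py
```

```text
time: 30.65
tool_pos: [0.4914, 0.1292, 0.0473]
tcp_rot: [-0.452, -3.109, -0.001]
force: [-5.0, -1.0, 16.0]
finger_gap: -0.0
finger_force: 8.0
s 0.0002 y 0.0014 z 0.0473 [-5. -1. 16.] 30.65
```

```bash
python3 -m handwheel '{"hand":[1,1,1,1,1,1,1,1],"xyz":[[0,0,-0.08],[0,0,-0.086],[0,0,-0.086],[0,0,-0.086],[0,0,-0.086],[0,0,-0.086],[0,0,-0.086],[0,0,-0.086]],"turn":[0,0,0,0,0,0,0,0]}'; python3 st.py
```

```text
time: 31.32
tool_pos: [0.4911, 0.1291, 0.0895]
tcp_rot: [-0.452, -3.108, 0.001]
force: [-0.1, 0.7, 0.4]
finger_gap: 0.006
finger_force: 0.5
s -0.0000 y 0.0011 z 0.0895 [-0.1  0.7  0.4] 31.3167
```

```bash
python3 -m handwheel '{"hand":[1,1,1,1,1,1,1,1],"xyz":[[0,0,0.02],[0,0,0.04],[0,0,0.055],[0,0,0.066],[0,0,0.073],[0,0,0.078],[0,0,0.082],[0,0,0.083]],"turn":[0,0,0,0,0,0,0,0]}'; python3 st.py
```

```text
time: 31.98
tool_pos: [0.4913, 0.129, 0.0482]
tcp_rot: [-0.452, -3.109, 0.001]
force: [-0.9, -0.5, 2.6]
finger_gap: 0.005
finger_force: 0.8
s 0.0002 y 0.0011 z 0.0482 [-0.9 -0.5  2.6] 31.9833
```

```bash
python3 -m handwheel '{"hand":[1,1,1,1,1,1,1,1],"xyz":[[0,0,-0.01],[0,0,-0.03],[0,0,-0.05],[0,0,-0.05],[0,0,-0.05],[0,0,-0.05],[0,0,-0.05],[0,0,-0.05]],"turn":[0,0,0,0,0,0,0,0]}'; python3 st.py
```

```text
time: 32.65
tool_pos: [0.4911, 0.1291, 0.0732]
tcp_rot: [-0.452, -3.108, 0.001]
force: [0.0, -0.4, -0.6]
finger_gap: 0.006
finger_force: 0.0
s 0.0000 y 0.0012 z 0.0732 [ 0.  -0.4 -0.6] 32.65
```

No contact now: the cover seems to have latched with a gentle press short of the hard stop. I'll hold, then move away and check numerically against the first images.

```bash
python3 -m handwheel '{"hand":[1,1,1,1,1,1,1,1],"xyz":[[0,0,0],[0,0,0],[0,0,0],[0,0,0],[0,0,0],[0,0,0],[0,0,0],[0,0,0]],"turn":[0,0,0,0,0,0,0,0]}'; python3 st.py
```

```text
time: 33.32
tool_pos: [0.4913, 0.1292, 0.0735]
tcp_rot: [0.452, 3.109, -0.0]
force: [0.0, 1.2, 0.2]
finger_gap: 0.006
finger_force: 0.0
s 0.0002 y 0.0013 z 0.0735 [0.  1.2 0.2] 33.3167
```

```bash
python3 -m handwheel '{"hand":[1,1,1,1,1,1,1,1],"xyz":[[0,0,-0.05],[0,0,-0.12],[0.05,0.05,-0.18],[0.1,0.12,-0.22],[0.16,0.19,-0.24],[0.2,0.26,-0.24],[0.22,0.32,-0.24],[0.22,0.36,-0.24]],"turn":[0,0,0,0,0,0,0,0]}'; python3 -m handwheel '{"hand":[1,1,1,1,1,1,1,1],"xyz":[[0,0,0],[0,0,0],[0,0,0],[0,0,0],[0,0,0],[0,0,0],[0,0,0],[0,0,0]],"turn":[0,0,0,0,0,0,0,0]}'
python3 - <<'E'
from h import *
for n in("top","scene"):
    a=cv2.imread(f"pics/{n}0.png"); _,b=snap(n,n+"7.png"); b=b[...,::-1]
    r=dict(top=(200,300,275,395),scene=(215,290,285,400))[n]
    for nm,q in(("box",r),("pot",(232,270,398,432) if n=="top" else (218,256,398,430)),("eraser",(305,327,344,378) if n=="top" else (284,304,384,420)),("loupe",(236,266,240,262)if n=="top" else(272,296,234,266)),("foam",(160,196,242,294)if n=="top" else(226,256,214,270))):
        d=np.abs(a.astype(int)-b).max(2)[q[0]:q[1],q[2]:q[3]]; print(n,nm,"mean %.1f frac>40 %.4f"%(d.mean(),(d>40).mean()))
o=cv2.imread("pics/t5.png").astype(int); a=cv2.imread("pics/top0.png"); print("open-cover ref",(np.abs(a-o).max(2)[200:300,275:395]>40).mean())
E
```

```text
time: 33.98
tool_pos: [0.4345, 0.3382, 0.194]
tcp_rot: [-0.444, -3.109, -0.003]
force: [0.3, 1.0, 0.7]
finger_gap: 0.004
finger_force: 0.0
time: 34.65
tool_pos: [0.4373, 0.3328, 0.1936]
tcp_rot: [0.453, 3.109, 0.0]
force: [0.1, 1.3, -0.0]
finger_gap: 0.005
finger_force: 0.0
top box mean 9.0 frac>40 0.0000
top pot mean 8.8 frac>40 0.0000
top eraser mean 11.5 frac>40 0.0040
top loupe mean 8.0 frac>40 0.0000
top foam mean 7.0 frac>40 0.0000
scene box mean 8.1 frac>40 0.0000
scene pot mean 9.9 frac>40 0.0000
scene eraser mean 13.3 frac>40 0.1083
scene loupe mean 7.6 frac>40 0.0000
scene foam mean 6.4 frac>40 0.0000
open-cover ref 0.29233333333333333
```

The box matches its starting pictures in both views, so the cover is shut and flush. One check remains on the eraser, where the difference could be the arm's shadow.

```bash
python3 - <<'E'
from h import *
for n,q in(("top",(300,332,340,382)),("scene",(280,308,380,424))):
    for k in "07":
        h=cv2.cvtColor(cv2.imread(f"pics/{n}{k}.png")[q[0]:q[1],q[2]:q[3]],cv2.COLOR_BGR2HSV); m=cv2.inRange(h,(100,110,30),(130,255,255)); M=cv2.moments(m,True); print(n,k,M['m10']/M['m00'],M['m01']/M['m00'],M['m00'])
E
```

```text
top 0 16.487603305785125 14.785123966942148 121.0
top 7 16.617886178861788 14.902439024390244 123.0
scene 0 17.298969072164947 13.170103092783505 194.0
scene 7 17.259067357512954 13.181347150259068 193.0
```

```bash
python3 -c "
from cell import env
print(env.job_done())"
```

```text
the job is handed in; nothing more can be done
None
```

The job is handed in at about 35 s: both rockers are off and the cover is latched flush, but closing it took several presses over three swings, because it sprang open each time until a gentler press held; the things round the box did not move.

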